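# Turn the stopper-box insert round and shut the lid

## Robot

A 7-joint arm with a two-finger parallel gripper is mounted at the origin on a cart in front of the work surface, level with it; the furniture and walls round the work are solid. World frame = base frame: x ahead of the robot, y to its left, z up, the work surface at z = 0. Lengths are in m, angles in rad, forces in N, time in s.
With the tool pointing down it reaches from about 0.375 to 0.925 m from the base axis. Payload 3.1 kg.
Tool frame: the origin (TCP) lies between the finger pads; the fingertips stand 19 mm ahead of it and the grasp point (between the pads) is the TCP; z points along the fingers, y is the direction in which the jaws open and shut (so a half turn about z gives the same grasp; the last joint's range is limited). The gripper opens to 85 mm and grips with 20 to 120 N. Pads are 22 mm wide; open, the fingers measure 114 mm over their backs; the gripper's body (76 mm by 85 mm) begins 54 mm behind the grasp point. The pads swing forward as they close: fully open they stand 13 mm farther back than shut.
Start: joints at [-1.326, 0.383, 0.044, 1.598, -0.018, 1.161, -0.05], TCP at [0.218, 0.612, 0.25] pointing down, gripper open.
Joint ranges: [-2.61, 2.61], [-0.41, 2.15], [-1.48, 1.57], [0, 2.5], [-1.57, 4.71], [0.05, 1.97], [-2.85, 2.85]. Speed limits (rad/s): [2.79, 2.79, 3.14, 3.14, 3.14, 3.14, 3.14].

## Interface

Orientations are given as a unit quaternion [x, y, z, w].
In Python, from bench import move_ptp, movel, move_j, move_gripper, pause, inverse_kinematics, read_camera, camera_params, MotionError, sign_off, look_for, tip_of, read_time_s, read_qpos, read_joint_vel, read_effort, read_eef_pos, read_tcp_rot, read_ft_force, read_ft_torque, read_finger_gap gives the robot as it stands. Calls block until the motion is done:
- move_ptp(position, orientation): joint-space move of the TCP to a pose.
- movel(position, orientation=None, speed=0.15): straight line of the TCP; orientation=None keeps the orientation; speed is the mean speed in m/s.
- move_j(angles): joint-space move.
- move_gripper(opening, effort=None): finger opening in m; effort is the grip in N (None keeps the last); returns when the fingers have stopped.
- pause(seconds).
- inverse_kinematics(position, orientation): joint angles nearest the present ones, or None.
- read_camera(name): name is "scene" or "top" or "wrist"; returns the picture (384x512x3 uint8, red, green, blue); there is no depth.
- camera_params(name): a dict with "K" (3x3 intrinsics, pixels), "camera_from_world" (4x4, takes a point from world to camera coordinates). Camera axes: x right, y down, z forward; pixel columns grow to the right and rows downward; lengths in m; the calibration is good to about 2 mm. A picture is of the moment at which its call begins: read the wrist's pose just before it. camera_params takes no time and is no camera call; for the wrist camera it gives the pose at the moment of the call.
A pose or a line that the arm cannot do raises MotionError and nothing moves.
- sign_off(): hands the job in, once; it reports no verdict.
Trained networks look in the newest picture that a camera, given by its name, has taken for a name from the list of things; names that differ only in an ending like _2 or _b are one class to them, and where a whole thing is asked for, a point or a joint stands for the part that bears it (a point fixed in the world has none). Each returns a list of dicts, best first, with "confidence" (0 to 1); they miss things now and then, are a little off and sometimes report something else, mostly with a low value. They report only what shows in the picture. A call takes as long as a camera call.
- look_for(camera, name): "at" ([column, row] in pixels, amid what is visible of it).
- tip_of(camera, name): "at" ([column, row] in pixels: a listed point, or the origin of a listed thing).
Readings, each from a call of its own:
- read_time_s(): time.
- read_qpos(): joint angles.
- read_joint_vel(): joint speeds.
- read_effort(): joint torques, N m.
- read_eef_pos(): TCP position.
- read_tcp_rot(): TCP orientation.
- read_ft_force(): force on the tool from outside, world axes, zero at the start.
- read_ft_torque(): the same for the moment, N m.
- read_finger_gap(): finger opening in m.
Only numpy, scipy, OpenCV 4.12 (cv2) and the standard library are available. Lean on these libraries where they do the work, as an engineer would, in place of code of your own. Each camera call takes 0.05 s, during which the arm holds its last target.

## Task

The sloping-lid stopper box will not shut because its lift-out insert is in back to front, with the tall end at the low front of the box. The raised lid leaves room for a hand only over the front of the box, so lift the insert out, stand it on the empty slate mat and let go, then take it again by the end that will be in front and put it back half a turn round, fully home, with its tall end at the hinge side. Finally close the lid all the way; keep the insert upright throughout and leave the mills and the jug where they stand.

Things in the scene. Friction and masses are not known exactly. Their poses are not given: they have to be found in the camera images.
- stopper_box: dark wooden box with a lid, fixed. Outside 151 (x) by 141 (y) mm. Origin: centre of its underside; its +x points from the low front to the high hinge side (away from the robot). Inside 135 by 125 mm, walls 8 mm, inner floor 6 mm above the origin. Front wall 58 mm high, back wall 104 mm, side walls slope between them.
- lid (a joint): lid hinge, rad: 0 = shut (sloping 0.296 rad below level towards the front), growing as it opens; 1.87 is upright, stop at 2.2; starts open, leaning slightly back. Friction (0.15 N m) holds it where it is left: push it all the way down, a few newtons at its edge. It cannot shut while the insert is the wrong way round or not home.
- lid_hinge (a point): middle of the hinge line at the top of the box's back wall: 75.5 mm in +x and 104 mm above the box's origin; the line runs along the box's y. The lid's inner face passes through this line.
- lid_edge (a point): middle of the outer (upper when shut) edge of the lid's free end, 164 mm from the hinge; moves with the lid. The lid is a plate 8 mm thick, 143 mm wide; a brass thumb lip (36 mm wide, 6 mm thick) juts 12 mm beyond the edge.
- insert: light wooden insert, 128 (x) by 120 (y) mm, 0.18 kg, a snug fit in the box. Origin: centre of its underside; +x points to its tall end (87 mm high; at the start at the box's front), -x to the low end (48 mm). Sides 32 mm high, walls 4 mm, lower edges bevelled. Spine on y = 0, 12 mm thick, 32 mm high, with two dark lugs. Corks (48 mm high) within 18 mm of x = 0; other bays empty.
- tall_lug (a point): top centre of the lug at the insert's tall end: a dark block 28 mm long (insert x), 12 mm thick (insert y), at insert x = +40 mm, top 76 mm above the insert's underside; grip it across its thickness.
- low_lug (a point): top centre of the low-end lug: same block at insert x = -40 mm, top 52 mm above the underside (20 mm above the spine; fingertips may go lower beside the spine, 50 mm free on each side). Both lugs lie lower than the box walls beside them: fingers spanning over 110 mm outside must be part closed first.
- slate_mat: empty black slate mat, 200 (x) by 250 (y) by 6 mm, lying fixed on the table at the robot's left. Origin: centre of its underside.
- pepper_mill: dark wooden mill, 57 mm wide, 174 mm high; leave alone. Origin: centre of its underside.
- salt_mill: light wooden mill, 57 mm wide, 162 mm high; leave alone. Origin: centre of its underside.
- coffee_jug: white coffee jug with black lid and handle, 127 by 183 by 227 mm; leave alone. Origin: centre of its underside.

How it is judged:
On the way, in this order (a step that is already met when the one before it is completed fails the run):
1. the insert stands on the slate mat, let go (x of insert in the frame of slate_mat between -0.1 and 0.1 m and y of insert in the frame of slate_mat between -0.125 and 0.125 m and z of insert in the frame of slate_mat between 0.002 and 0.01 m and angle between insert's own z axis and vertical below 0.05 rad and contact force between the fingers and insert below 0.3 N and linear speed of insert below 0.03 m/s), for 0.2 s.
2. the insert is back in the box, fully home, its tall end at the hinge side (x of insert in the frame of stopper_box between -0.005 and 0.005 m and y of insert in the frame of stopper_box between -0.005 and 0.005 m and z of insert in the frame of stopper_box below 0.01 m and angle between insert's own z axis and vertical below 0.05 rad and x of tall_lug in the frame of stopper_box above 0.03 m), for 0.2 s.
At the end, for the whole second after the job is handed in: the insert is at rest flat on the box's floor (within 4 mm), centred within 5 mm, its tall end at the hinge side, and the lid is shut to within 0.06 rad (about 10 mm at its edge) (all of step 2 and value of joint lid below 0.06 rad and linear speed of insert below 0.02 m/s); the robot touches nothing.
It fails at once if a mill or the jug is moved by more than 30 mm (distance of any of pepper_mill, salt_mill, coffee_jug from where it was at the start of the episode above 0.03 m).
It fails at once if the insert is tipped by more than 35 degrees (angle between insert's own z axis and vertical above 0.61 rad).
It also fails if it takes over 70 s, if anything falls off the work surface, if the arm or the gripper's body presses on something with over 40 N, if the wrist force passes 120 N, or if a joint passes its speed limit or range.

## Working session

There is one attempt and no reset: what is moved stays moved. The work goes in short steps, each a Python script; the robot and the scene stay as the last script left them, time stands still between calls to the robot, and variables do not carry over. Pictures are saved under pics/ and viewed, and the job is handed in when it is done.

```bash
mkdir -p pics; ls
cat > h.py <<'E'
import numpy as np, cv2
from bench import *
def snap(cam,fn):
    P=camera_params(cam); im=read_camera(cam)
    cv2.imwrite('pics/'+fn,im[:,:,::-1]); return P,im
def ray(P,uv):
    K=np.array(P["K"]);T=np.array(P["camera_from_world"])
    d=np.linalg.solve(K,[uv[0],uv[1],1.]);R=T[:3,:3]
    d=R.T@d; return -R.T@T[:3,3], d/np.linalg.norm(d)
def onplane(P,uv,z):
    c,d=ray(P,uv); return c+d*(z-c[2])/d[2]
def tri(obs):
    A=np.zeros((3,3));b=np.zeros(3);rs=[ray(*o) for o in obs]
    for c,d in rs:
        M=np.eye(3)-np.outer(d,d);A+=M;b+=M@c
    p=np.linalg.solve(A,b)
    return p,[np.linalg.norm((np.eye(3)-np.outer(d,d))@(p-c)) for c,d in rs]
def proj(P,p):
    K=np.array(P["K"]);T=np.array(P["camera_from_world"])
    q=K@(T[:3,:3]@np.array(p)+T[:3,3]);return q[:2]/q[2]
E
cat > s1.py <<'E'
from h import *
np.set_printoptions(precision=4,suppress=True)
Ps={}
names=["stopper_box","lid_hinge","lid_edge","insert","tall_lug","low_lug","slate_mat","pepper_mill","salt_mill","coffee_jug"]
obs={n:[] for n in names}
print(read_time_s(),read_eef_pos(),read_tcp_rot())
for c in ["scene","top","wrist"]:
    P,im=snap(c,c+"0.png")
    print(c,"cam at",ray(P,(256,192)))
    for n in names:
        r=tip_of(c,n)
        print(c,n,[(np.round(x["at"],1).tolist(),round(x["confidence"],2)) for x in r[:3]])
        if r and r[0]["confidence"]>.4: obs[n].append((P,r[0]["at"]))
for n in names:
    if len(obs[n])>1: print(n,*tri(obs[n]))
print(read_time_s())
E
python3 s1.py
```

```text
pics
0.0 [0.2182 0.6113 0.2489] [ 0.1705  0.9854 -0.0013 -0.0002]
scene cam at (array([-0.0464, -0.8052,  1.1941]), array([ 0.4416,  0.5476, -0.7107]))
scene stopper_box [([257.1, 244.2], 0.77), ([265.7, 224.6], 0.66)]
scene lid_hinge [([276.1, 210.4], 0.9)]
scene lid_edge [([287.2, 171.7], 0.65), ([246.3, 230.9], 0.61), ([184.1, 191.2], 0.55)]
scene insert [([252.9, 239.5], 0.73)]
scene tall_lug [([239.8, 229.5], 0.95)]
scene low_lug [([266.8, 223.0], 0.83), ([243.6, 231.3], 0.31)]
scene slate_mat [([181.1, 189.1], 0.61)]
scene pepper_mill [([253.0, 174.2], 0.97)]
scene salt_mill [([209.6, 160.6], 0.88)]
scene coffee_jug [([341.0, 259.3], 0.92), ([266.5, 221.9], 0.57)]
top cam at (array([ 0.3717, -0.0717,  1.2653]), array([ 0.198 ,  0.1062, -0.9744]))
top stopper_box [([303.5, 182.4], 0.41)]
top lid_hinge [([291.0, 205.5], 0.66)]
top lid_edge [([307.1, 179.9], 0.77)]
top insert [([277.9, 229.3], 0.94)]
top tall_lug [([275.8, 232.4], 0.96)]
top low_lug [([286.7, 216.1], 0.7)]
top slate_mat [([178.1, 199.4], 0.67)]
top pepper_mill [([236.4, 140.8], 0.69)]
top salt_mill [([180.9, 146.2
[... 543 characters left out ...]
 [np.float64(0.0019575425349715957), np.float64(0.001957542534971706)]
insert [ 0.5458 -0.0568  0.0046] [np.float64(0.0007597868727941935), np.float64(0.0007597868727942184)]
tall_lug [ 0.5129 -0.0503  0.0786] [np.float64(0.013016030795919852), np.float64(0.013016030795919897)]
low_lug [ 0.592  -0.066   0.0627] [np.float64(0.003055738869154678), np.float64(0.003055738869154665)]
slate_mat [0.484  0.29   0.0099] [np.float64(0.0019349513660003774), np.float64(0.001934951366000408)]
pepper_mill [ 0.769   0.2197 -0.0283] [np.float64(0.00366383811119481), np.float64(0.003663838111194693)]
salt_mill [ 0.6638  0.3788 -0.0106] [np.float64(0.003944957578425208), np.float64(0.003944957578425093)]
1.65
```

```bash
python3 -c "
import cv2
for c in ['scene','top','wrist']:
    im=cv2.imread(f'pics/{c}0.png'); cv2.imwrite(f'pics/{c}0z.png',cv2.resize(im[90:330,120:420],(750,600),interpolation=cv2.INTER_CUBIC))"
```

```text
(no output)
```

View pics/scene0.png

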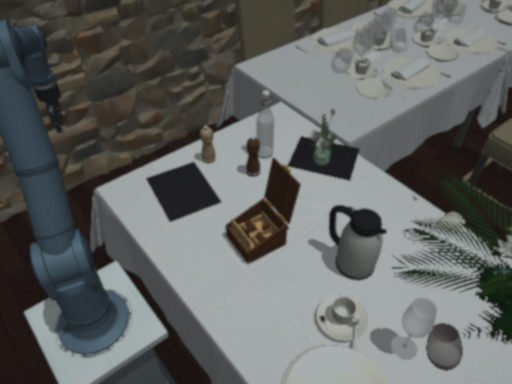

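View pics/scene0z.png

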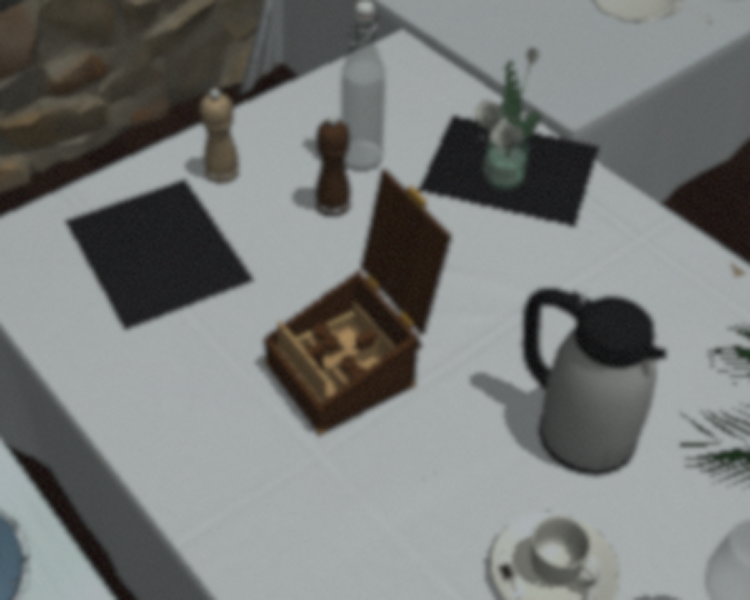

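View pics/top0z.png

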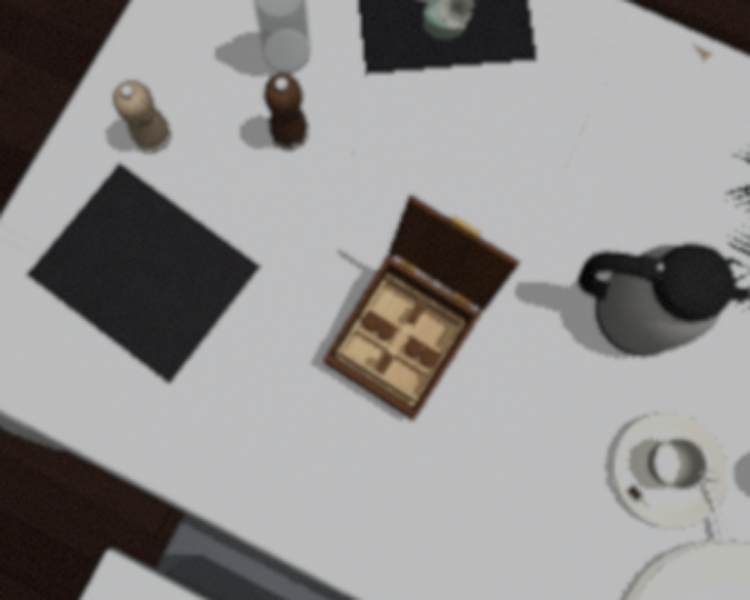

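The scene view shows the open box (zoom ~(340,360)) with its tall lug at the front, an empty mat to the left of it, and the mills behind the mat. The jug is to the right. Next I'll measure with the wrist camera.

```bash
cat > s2.py <<'E'
from h import *
np.set_printoptions(precision=4,suppress=True)
def q(psi): return np.array([-np.sin(psi/2),np.cos(psi/2),0,0])
names=["stopper_box","lid_hinge","lid_edge","insert","tall_lug","low_lug"]
obs={n:[] for n in names}
psi=-0.35
import pickle
D=[]
for i,p in enumerate([[0.50,-0.04,0.30],[0.44,0.06,0.34]]):
    move_ptp(p,q(psi)); pause(.3)
    P,im=snap("wrist",f"w{i}.png"); D.append((P,im))
    for n in names:
        r=tip_of("wrist",n)
        print(i,n,[(np.round(x["at"],1).tolist(),round(x["confidence"],2)) for x in r[:3]])
        if r and r[0]["confidence"]>.4: obs[n].append((P,r[0]["at"]))
for n in names:
    if len(obs[n])>1: print(n,*tri(obs[n]))
pickle.dump(D,open('w.pkl','wb'))
print(read_time_s(),read_qpos(),read_eef_pos())
E
python3 s2.py
```

```text
0 stopper_box []
0 lid_hinge [([267.2, 270.3], 0.8)]
0 lid_edge []
0 insert [([257.3, 196.8], 0.63), ([481.1, 71.3], 0.31)]
0 tall_lug [([247.3, 184.7], 0.56)]
0 low_lug [([264.6, 233.4], 0.6)]
1 stopper_box [([217.7, 239.1], 0.64)]
1 lid_hinge [([218.4, 307.9], 0.72)]
1 lid_edge []
1 insert [([216.7, 237.9], 0.6)]
1 tall_lug [([202.8, 237.0], 0.92)]
1 low_lug [([221.5, 270.8], 0.96)]
lid_hinge [ 0.6228 -0.0676  0.1036] [np.float64(0.0003770838727166034), np.float64(0.00037708387271668164)]
insert [ 0.5538 -0.0557  0.0041] [np.float64(0.0007012532327893599), np.float64(0.0007012532327893034)]
tall_lug [ 0.5155 -0.0545  0.0739] [np.float64(0.0014537705952796512), np.float64(0.001453770595279644)]
low_lug [ 0.6018 -0.0619  0.0363] [np.float64(0.0010107770666083525), np.float64(0.0010107770666083992)]
6.0333 [-0.994  -0.1663  0.6994  1.9769  0.1111  1.2941  0.8888] [0.4401 0.0599 0.34  ]
```

```bash
python3 -c "
import cv2
for c in ['w0','w1']:
    im=cv2.imread(f'pics/{c}.png'); cv2.imwrite(f'pics/{c}z.png',cv2.resize(im,(800,600),interpolation=cv2.INTER_CUBIC))"
```

```text
(no output)
```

View pics/w0z.png

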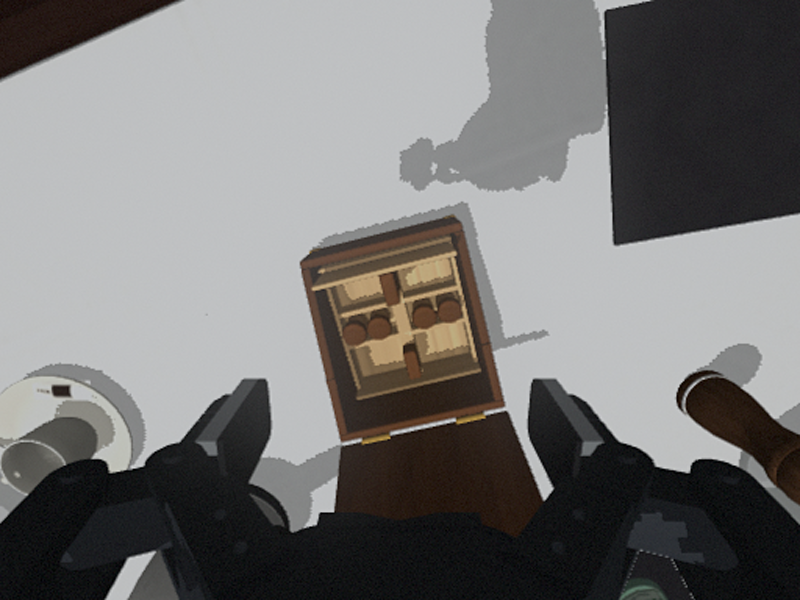

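View pics/w1z.png

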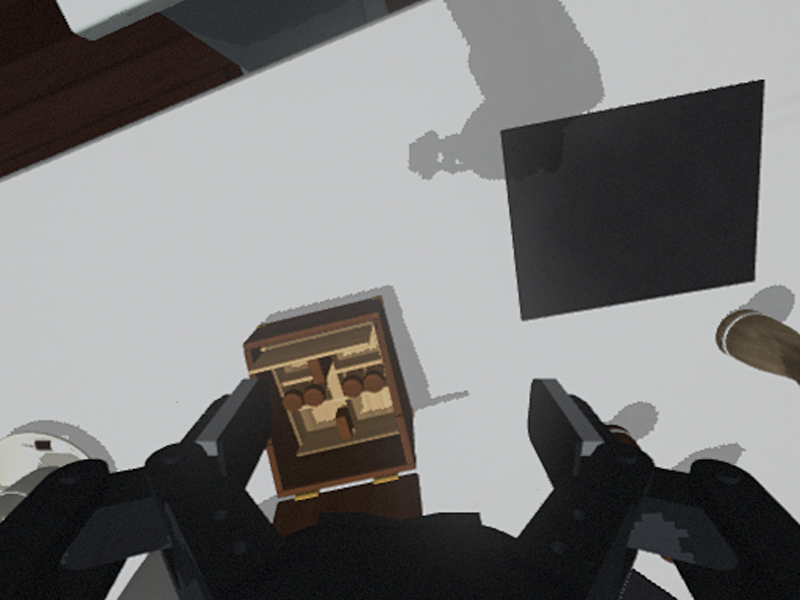

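```bash
python3 -c "
import cv2
im=cv2.imread('pics/w0.png')[130:290,180:340]; cv2.imwrite('pics/c0.png',cv2.resize(im,(600,600),interpolation=cv2.INTER_CUBIC))
im=cv2.imread('pics/w1.png')[180:330,145:285]; cv2.imwrite('pics/c1.png',cv2.resize(im,(560,600),interpolation=cv2.INTER_CUBIC))"
```

```text
(no output)
```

View pics/c0.png

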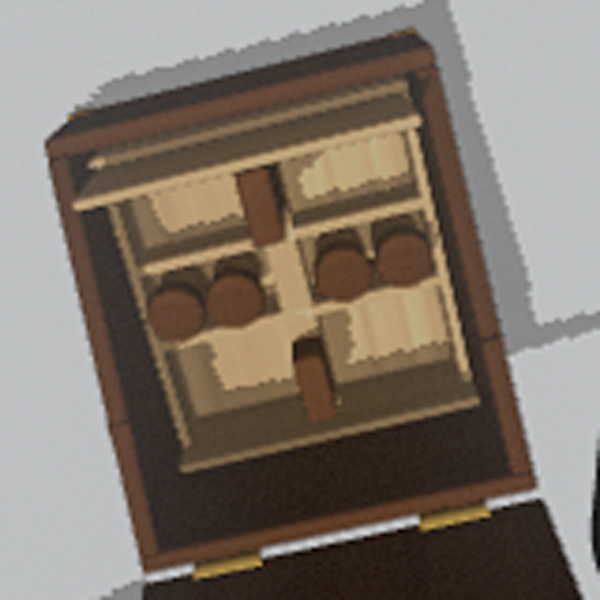

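View pics/c1.png

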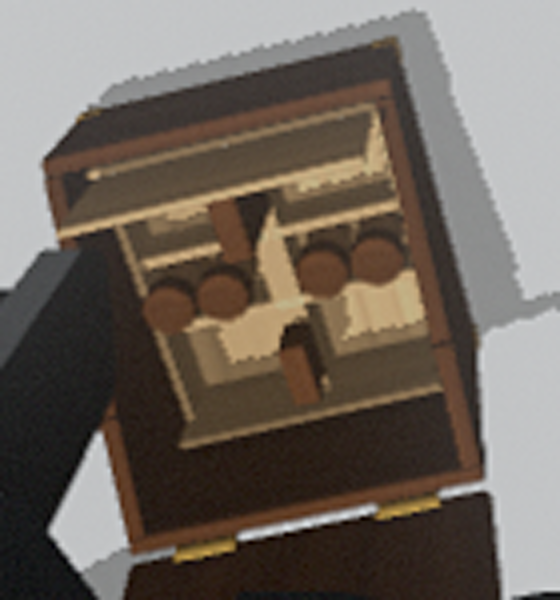

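```bash
cat > fit.py <<'E'
from h import *
import pickle
from scipy.optimize import least_squares
np.set_printoptions(precision=4,suppress=True)
D=pickle.load(open('w.pkl','rb'))
a,b=.0755,.0705
L={'A':(-a,-b,.058),'B':(-a,b,.058),'E':(-a,-b,0),'F':(-a,b,0),'C':(a,-b,.104),'D':(a,b,.104)}
px=[({'A':(50,147),'B':(438,68),'E':(75,118),'F':(412,33),'C':(145,572),'D':(535,487)},3.75,(180,130)),
    ({'A':(43,162),'B':(392,82),'E':(85,118),'F':(393,42),'C':(132,552),'D':(482,478)},4,(145,180))]
O=[]
for (P,im),(d,s,o) in zip(D,px):
    for k,u in d.items(): O.append((P,k,[o[i]+(u[i]+.5)/s-.5 for i in (0,1)]))
def W(v,l):
    c,s=np.cos(v[3]),np.sin(v[3]); return [v[0]+c*l[0]-s*l[1],v[1]+s*l[0]+c*l[1],v[2]+l[2]]
f=lambda v:np.concatenate([proj(P,W(v,L[k]))-u for P,k,u in O])
r=least_squares(f,[.55,-.056,0,-.1],loss='soft_l1')
print(r.x); print(f(r.x).reshape(-1,2))
# lugs tops corner midpoints
v=r.x
def toBox(p):
    d=np.array(p)-[v[0],v[1],0];c,s=np.cos(v[3]),np.sin(v[3]);return np.array([c*d[0]+s*d[1],-s*d[0]+c*d[1],d[2]])
t=lambda i,u:(D[i][0],[px[i][2][j]+(u[j]+.5)/px[i][1]-.5 for j in (0,1)])
for n,u0,u1 in [('tall top',(262,207),(233,228)),('low top',(317,391),(301,373))]:
    p,e=tri([t(0,u0),t(1,u1)]); print(n,p,e,'box',toBox(p))
print('hinge',W(v,(.0755,0,.104)))
for i in (0,1):
    q=[proj(D[i][0],W(v,(s*.04,0,.006+h))) for s,h in((-1,.076),(1,.052))]
    print(i,[((np.array(x)+.5-px[i][2])*px[i][1]-.5) for x in q])
E
python3 fit.py
```

```text
[ 0.5562 -0.0587 -0.0083 -0.1114]
[[-0.946  -0.2243]
 [-2.0903 -3.9633]
 [ 0.4253  0.0526]
 [-0.2851  0.9833]
 [-0.1437  0.6305]
 [-0.6054  1.2865]
 [ 0.5416 -0.1119]
 [-0.3185 -0.427 ]
 [ 1.0984 -1.3191]
 [ 0.9051 -0.5708]
 [ 0.7667  0.2451]
 [ 0.5809  0.5272]]
tall top [ 0.5144 -0.052   0.0784] [np.float64(0.00020414895593409612), np.float64(0.000204148955933984)] box [-0.0422  0.002   0.0784]
low top [ 0.5959 -0.0608  0.0515] [np.float64(0.0006487061127555467), np.float64(0.0006487061127555501)] box [0.0397 0.0023 0.0515]
hinge [np.float64(0.6312091546172761), np.float64(-0.06706267718422784), np.float64(0.09566809355571965)]
0 [array([258.5508, 211.2956]), array([310.0126, 389.5941])]
1 [array([231.4374, 228.6041]), array([297.3176, 373.4549])]
```

```bash
sed -i "s/'B':(438,68)/'B':(434,50)/" fit.py; python3 fit.py; sed 's/v\[2\]+l\[2\]/l[2]/' fit.py > fit2.py; python3 fit2.py
```

```text
[ 0.5555 -0.0584 -0.0075 -0.1087]
[[-1.174  -0.4546]
 [-1.0654  0.2599]
 [ 0.243  -0.1637]
 [-0.3335  0.4716]
 [-0.0221  0.6093]
 [-0.269   0.961 ]
 [ 0.2717 -0.2048]
 [-0.477  -0.7894]
 [ 0.8785 -1.4236]
 [ 0.7677 -0.9128]
 [ 0.7854  0.2999]
 [ 0.7312  0.3419]]
tall top [ 0.5144 -0.052   0.0784] [np.float64(0.00020414895593409612), np.float64(0.000204148955933984)] box [-0.0415  0.0019  0.0784]
low top [ 0.5959 -0.0608  0.0515] [np.float64(0.0006487061127555467), np.float64(0.0006487061127555501)] box [0.0404 0.002  0.0515]
hinge [np.float64(0.6305824605277524), np.float64(-0.06657892548666319), np.float64(0.09646318664032408)]
0 [array([258.315 , 209.9735]), array([310.462 , 388.7188])]
1 [array([230.8001, 227.8625]), array([297.3656, 372.972 ])]
[ 0.5539 -0.0572  0.     -0.1082]
[[-2.0757 -0.7022]
 [ 0.1949 -0.5861]
 [-0.3945 -0.5142]
 [ 0.6634 -0.3423]
 [-0.3183  2.7497]
 [ 1.6546  2.6303]
 [-1.1502  0.4987]
 [-0.3672 -0.4872]
 [-0.207  -0.9928]
 [ 0.8889 -0.8091]
 [-0.1902  2.7513]
 [ 1.3249  2.4739]]
tall top [ 0.5144 -0.052   0.0784] [np.float64(0.00020414895593409612), np.float64(0.000204148955933984)] box [-0.0398  0.0009  0.0784]
low top [ 0.5959 -0.0608  0.0515] [np.float64(0.0006487061127555467), np.float64(0.0006487061127555501)] box [0.0421 0.001  0.0515]
hinge [np.float64(0.6290053028015441), np.float64(-0.06534809145609954), 0.104]
0 [array([259.4532, 210.3074]), array([312.5875, 392.4719])]
1 [array([228.3533, 231.9436]), array([296.3677, 379.0699])]
```

```bash
cat >> h.py <<'E'
def q(psi): return np.array([-np.sin(psi/2),np.cos(psi/2),0,0])
np.set_printoptions(precision=4,suppress=True)
YAW=-0.108
E
cat > s3.py <<'E'
from h import *
move_gripper(0.045,80)
move_ptp([0.5145,-0.0525,0.17],q(YAW))
movel([0.5145,-0.0525,0.10],speed=.15); pause(.2)
print(read_ft_force())
P,im=snap("wrist","g0.png")
movel([0.5145,-0.0525,0.066],speed=.05); pause(.2)
print(read_eef_pos(),read_ft_force(),read_time_s())
P,im=snap("wrist","g1.png")
E
python3 s3.py; python3 -c "
import cv2
for c in ['g0','g1']:
    im=cv2.imread(f'pics/{c}.png')[140:384,100:400]; cv2.imwrite(f'pics/{c}z.png',cv2.resize(im,(738,600),interpolation=cv2.INTER_CUBIC))"
```

```text
[-0.4454  0.1962  0.3344]
[ 0.5148 -0.0525  0.0663] [ 0.8551 -0.7383  0.3514] 9.3083
```

View pics/g1z.png

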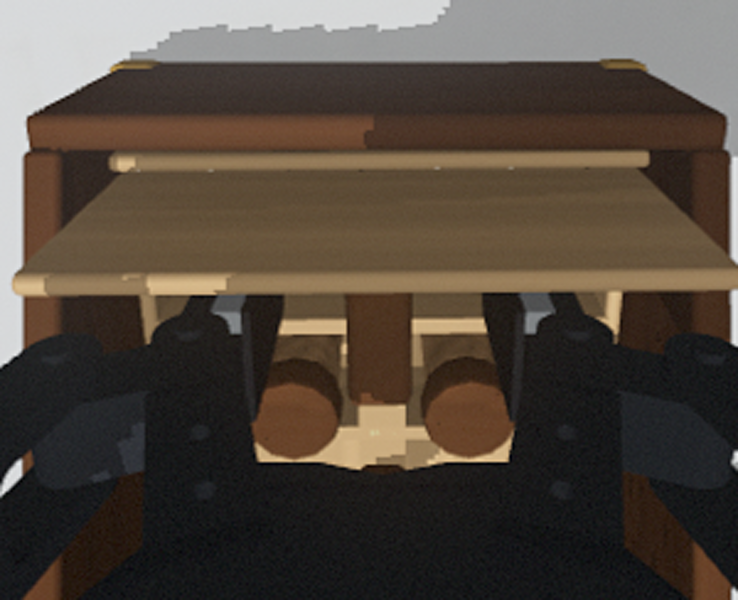

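Fingers straddle the tall lug symmetrically (lug at ~(380,350), fingers at 255 and 518), and the tool is aligned with the box. Gripping now, then checking the mat and the IK.

```bash
cat > s4.py <<'E'
from h import *
import pickle
D=pickle.load(open('w.pkl','rb'))
C=[onplane(D[1][0],[(u+.5)/1.5625-.5,(v+.5)/1.5625-.5],.006) for u,v in [(502,130),(764,81),(754,281),(522,319)]]
print(np.array(C),np.mean(C,0))
move_gripper(0.0,90); pause(.2)
print('gap',read_finger_gap(),read_eef_pos(),read_ft_force())
for psi in [YAW+np.pi/2,YAW-np.pi/2]:
  for z in (.07,.2):
    for dx,dy in ((0,0),(.04*np.cos(psi),.04*np.sin(psi)),(-.04*np.cos(psi),-.04*np.sin(psi))):
      print(psi,z,inverse_kinematics([.48+dx,.29+dy,z],q(psi)))
movel([0.5148,-0.0525,0.10],speed=.05); pause(.2)
print('gap',read_finger_gap(),read_eef_pos(),read_ft_force(),read_ft_torque())
snap("wrist","l0.png")
E
python3 s4.py
```

```text
[[0.369  0.1918 0.006 ]
 [0.4129 0.436  0.006 ]
 [0.6072 0.4023 0.006 ]
 [0.5629 0.1577 0.006 ]] [0.488  0.2969 0.006 ]
gap 0.010812888052381517 [ 0.5148 -0.0525  0.0663] [-0.317   0.5004  3.6979]
1.4627963267948965 0.07 [-1.0467  0.4949  0.5178  1.961  -0.3437  0.7721  2.7025]
1.4627963267948965 0.07 [-1.0945  0.5378  0.5261  1.9    -0.3668  0.7998  2.6633]
1.4627963267948965 0.07 [-0.9949  0.4555  0.5123  2.0166 -0.3227  0.7478  2.7468]
1.4627963267948965 0.2 [-1.3178  0.3529  0.8399  1.8946 -0.3055  1.0271  2.6857]
1.4627963267948965 0.2 [-1.3733  0.4256  0.878   1.8357 -0.3738  1.0554  2.6831]
1.4627963267948965 0.2 [-1.2577  0.2875  0.8079  1.9479 -0.2451  1.006   2.696 ]
-1.6787963267948967 0.07 [-1.4929  0.8278  1.1627  1.9779 -0.9287  1.0049  0.0233]
-1.6787963267948967 0.07 [-1.4673  0.7965  1.1771  2.0338 -0.9196  0.9793  0.0912]
-1.6787963267948967 0.07 [-1.512   0.8606  1.1488  1.9164 -0.9371  1.0321 -0.0427]
-1.6787963267948967 0.2 [-1.624   0.6925  1.3763  1.9036 -0.7392  1.1939 -0.088 ]
-1.6787963267948967 0.2 [-1.6201  0.6568  1.4113  1.9579 -0.7133  1.1716 -0.0332]
-1.6787963267948967 0.2 [-1.6232  0.7294  1.3433  1.8435 -0.7641  1.218  -0.1418]
gap 0.011041744283148469 [ 0.5145 -0.0525  0.0997] [ 0.078   0.4361 -1.9837] [-0.0142  0.0483  0.03  ]
```

View pics/l0.png

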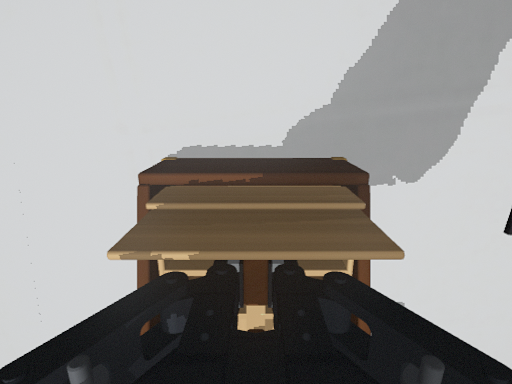

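```bash
cat > s5.py <<'E'
from h import *
movel([0.513,-0.0525,0.20],speed=.12)
movel([0.44,0.0,0.20],speed=.2)
p1=1.0; c=np.array([.475,.28]); d=np.array([np.cos(p1),np.sin(p1)])
t=c-.04*d
move_ptp([*t,.14],q(p1)); pause(.3)
print(read_ft_force(),read_finger_gap(),read_time_s())
f0=read_ft_force()[2]
snap("wrist","m0.png"); snap("scene","m0s.png")
movel([*t,.075],speed=.1); pause(.1)
for z in np.arange(.073,.060,-.001):
    movel([*t,z],speed=.03); f=read_ft_force()
    print(round(z,4),f)
    if f[2]-f0>4: break
print(read_qpos(),read_eef_pos(),read_time_s())
snap("wrist","m1.png")
E
python3 s5.py
```

```text
[-0.3696  0.171  -1.7289] 0.010944255359661864 13.925
0.073 [ 1.1484  0.0584 -1.0722]
0.072 [-0.7783  0.623  -2.1671]
0.071 [ 0.4981  0.469  -1.2892]
0.07 [-0.3463 -0.7881 -2.4558]
0.069 [-0.4167  0.1299 -1.0251]
0.068 [-0.0175  0.8804 -1.4102]
0.067 [ 0.2897 -0.2506 -1.9958]
0.066 [-0.1608 -0.299   0.7925]
0.065 [-3.0106 -1.6194 11.4512]
[-1.2324  0.5024  0.778   2.0761 -0.5141  0.7615  2.4387] [0.4537 0.2465 0.0663] 17.175
```

View pics/m0s.png

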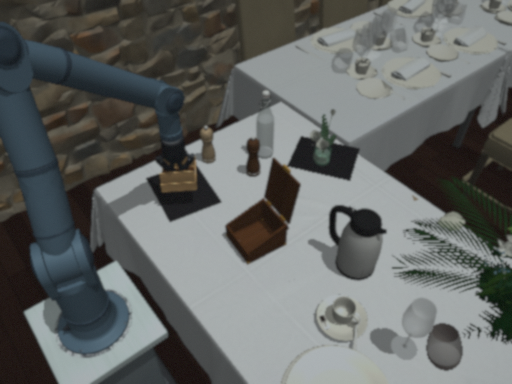

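View pics/m1.png

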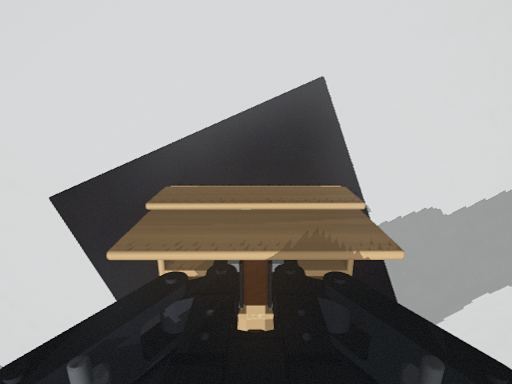

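```bash
cat > s6.py <<'E'
from h import *
p=read_eef_pos()
move_gripper(.04,80); pause(.3)
print(read_finger_gap(),read_ft_force())
movel([p[0],p[1],.17],speed=.15)
p1=1.0; d=np.array([np.cos(p1),np.sin(p1)])
t=p[:2]+.08*d; np.save('t2.npy',t)
p2=p1-np.pi
move_ptp([*t,.17],q(p2)); pause(.2)
P,im=snap("wrist","r0.png")
for n in("low_lug","tall_lug","insert"):
    print(n,[(x["at"],x["confidence"]) for x in tip_of("wrist",n)[:2]])
print('exp',proj(P,[*t,.058]),proj(P,[*p[:2],.082]))
snap("scene","r0s.png")
movel([*t,.09],speed=.12); pause(.2)
print(read_eef_pos(),t,read_qpos(),read_time_s())
snap("wrist","r1.png")
E
python3 s6.py
```

```text
0.040049570774036085 [-0.7069  0.8226 -0.002 ]
low_lug [([257.2, 197.4], 0.62)]
tall_lug [([255.8, 289.0], 0.72)]
insert [([254.8, 219.9], 0.89)]
exp [255.5273 197.2142] [255.5221 292.3865]
[0.4975 0.314  0.0909] [0.4969 0.3138] [-1.5236  0.9124  1.2522  1.9057 -0.9881  1.1193 -0.4353] 22.5917
```

View pics/r0.png

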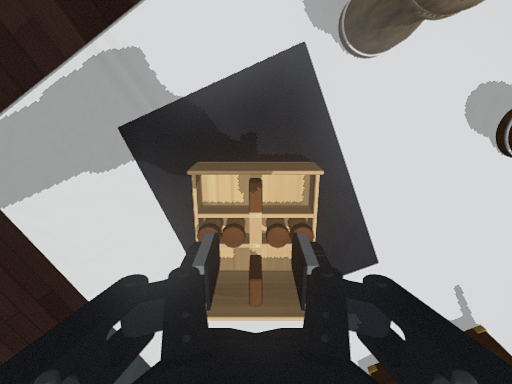

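View pics/r1.png

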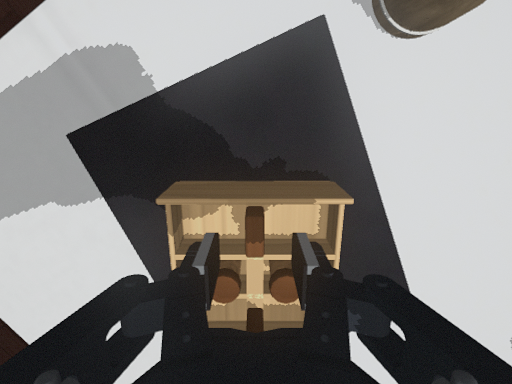

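```bash
cat > s7.py <<'E'
from h import *
t=np.load('t2.npy')
for z in (.075,.065,.055,.047):
    movel([*t,z],speed=.08); print(z,read_ft_force())
pause(.2);snap("wrist","r2.png"); print(read_eef_pos())
E
python3 s7.py
```

```text
0.075 [ 0.1867 -0.6469  0.238 ]
0.065 [ 0.0334  0.6601 -0.7101]
0.055 [-0.0859 -0.252   0.2295]
0.047 [-0.6884  0.4299 -0.3753]
[0.4971 0.3138 0.0472]
```

View pics/r2.png

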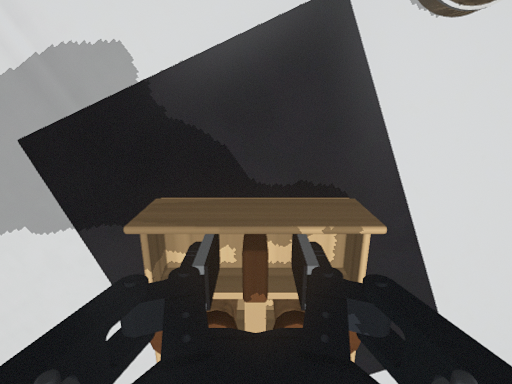

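```bash
cat > s8.py <<'E'
from h import *
import pickle
t=np.load('t2.npy')
move_gripper(0,90); pause(.2); print(read_finger_gap(),read_ft_force())
movel([*t,.075],speed=.06);pause(.2);print(read_ft_force(),read_finger_gap())
movel([*t,.19],speed=.15)
move_ptp([.44,.0,.19],q(YAW))
movel([.46,-.0475,.185],speed=.15); pause(.3)
P,im=snap("wrist","b0.png"); pickle.dump((P,im),open('b0.pkl','wb'))
snap("scene","b0s.png")
print(read_ft_force(),read_finger_gap(),read_eef_pos(),read_qpos(),read_time_s())
E
python3 s8.py
```

```text
0.010674853293666083 [0.8436 0.1605 2.7432]
[ 0.1295 -0.3199 -1.9059] 0.010848223551322507
[ 0.5922 -0.6817 -0.3433] 0.010544789090930887 [ 0.4599 -0.0467  0.185 ] [-1.122   0.2276  1.2627  2.1366 -0.2679  0.9522  1.7551] 28.9917
```

View pics/b0.png

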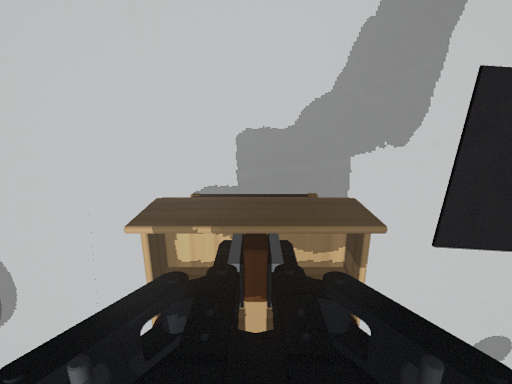

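View pics/b0s.png

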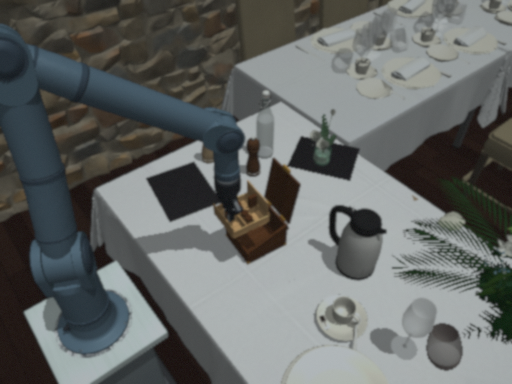

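```bash
cat > s9.py <<'E'
from h import *
import pickle
x,y=.5148,-.0532
movel([x,y,.185],speed=.15)
movel([x,y,.125],speed=.1); pause(.3)
P,im=snap("wrist","b1.png"); pickle.dump((P,im),open('b1.pkl','wb'))
print(read_ft_force(),read_eef_pos(),read_tcp_rot(),read_time_s())
cv2.imwrite('pics/b1z.png',cv2.resize(im[120:330,120:390,::-1],(771,600),interpolation=cv2.INTER_CUBIC))
E
python3 s9.py
```

```text
[ 0.0504  0.1381 -1.3223] [ 0.5152 -0.0531  0.1254] [0.0539 0.9985 0.0001 0.0005] 30.6083
```

View pics/b1z.png

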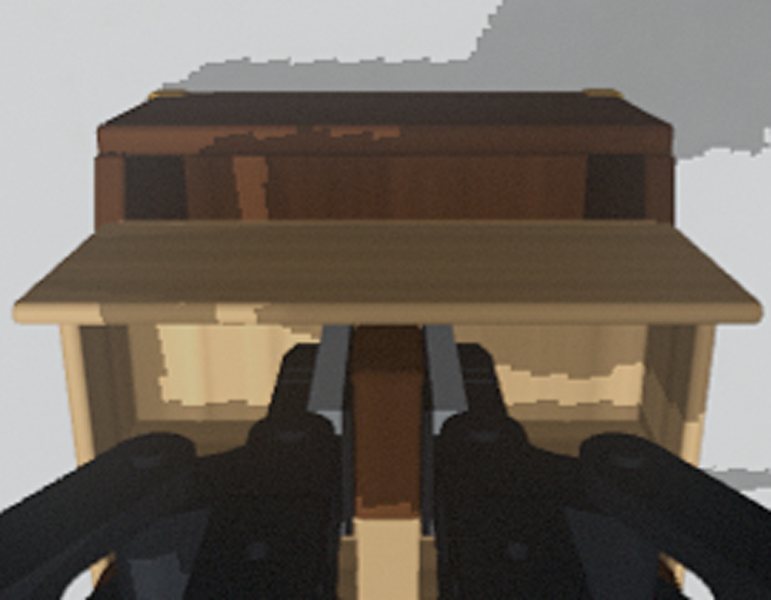

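```bash
cat > s10.py <<'E'
from h import *
import pickle
P,im=pickle.load(open('b1.pkl','rb'))
T=np.array([.5152,-.0531,.1254]);c,s=np.cos(YAW),np.sin(YAW)
w=lambda l:[T[0]+c*l[0]-s*l[1],T[1]+s*l[0]+c*l[1],T[2]+l[2]]
# tool-aligned frame: insert low end face at x=-24, bottom TCP-.0412
for n,l in (('low bottom',(-.024,0,-.0412)),('low top outer',(-.024,0,-.0412+.048)),('low top inner',(-.020,0,-.0412+.048)),('front outer exp',(-.0355,0,.058-T[2])),('front inner exp',(-.0275,0,.058-T[2])),('base exp',(-.0355,0,-T[2]))):
    u=proj(P,w(l)); print(n,u,((u+.5-120)*600/210-.5))
col=im[120:330,250:256].mean(1).astype(int)
g=im[:,275:282].mean((1,2)); print([(r,int(g[r])) for r in range(145,240)])
E
python3 s10.py
```

```text
low bottom [254.729  193.8071] [385.8685 211.8059]
low top outer [254.6734 224.4266] [385.7097 299.2903]
low top inner [254.6771 232.6097] [385.7203 322.6705]
front outer exp [254.7427 166.9645] [385.9076 135.1129]
front inner exp [254.7467 178.2581] [385.919  167.3803]
base exp [254.7736 154.2305] [385.9959  98.7301]
[(145, 151), (146, 150), (147, 150), (148, 150), (149, 150), (150, 152), (151, 145), (152, 68), (153, 51), (154, 54), (155, 54), (156, 53), (157, 54), (158, 52), (159, 50), (160, 51), (161, 50), (162, 49), (163, 50), (164, 56), (165, 57), (166, 59), (167, 59), (168, 57), (169, 56), (170, 56), (171, 53), (172, 52), (173, 49), (174, 50), (175, 56), (176, 55), (177, 56), (178, 54), (179, 53), (180, 53), (181, 54), (182, 53), (183, 52), (184, 52), (185, 52), (186, 52), (187, 52), (188, 51), (189, 51), (190, 51), (191, 51), (192, 50), (193, 50), (194, 49), (195, 49), (196, 54), (197, 75), (198, 74), (199, 67), (200, 68), (201, 69), (202, 66), (203, 66), (204, 67), (205, 69), (206, 69), (207, 69), (208, 67), (209, 68), (210, 67), (211, 68), (212, 70), (213, 69), (214, 68), (215, 68), (216, 70), (217, 69), (218, 67), (219, 66), (220, 66), (221, 68), (222, 70), (223, 69), (224, 68), (225, 72), (226, 91), (227, 102), (228, 105), (229, 108), (230, 107), (231, 106), (232, 99), (233, 90), (234, 94), (235, 93), (236, 93), (237, 90), (238, 90), (239, 89)]
```

```bash
cat > s11.py <<'E'
from h import *
import pickle
c,s=np.cos(YAW),np.sin(YAW)
dx,dy=-.0026,-.0005
t=np.array([.5152+c*dx-s*dy,-.0531+s*dx+c*dy]); np.save('t3.npy',t)
movel([*t,.108],speed=.06); pause(.2)
P,im=snap("wrist","b2.png"); pickle.dump((P,im,read_eef_pos()),open('b2.pkl','wb'))
print(t,read_ft_force(),read_eef_pos())
cv2.imwrite('pics/b2z.png',cv2.resize(im[120:330,120:390,::-1],(771,600),interpolation=cv2.INTER_CUBIC))
T=read_eef_pos()
w=lambda l:[T[0]+c*l[0]-s*l[1],T[1]+s*l[0]+c*l[1],T[2]+l[2]]
for n,l in (('low bottom',(-.024,0,-.0412)),('low top outer',(-.024,0,-.0412+.048)),('low top inner',(-.020,0,-.0412+.048)),('front outer exp',(-.0355,0,.058-T[2])),('front inner exp',(-.0275,0,.058-T[2])),('base exp',(-.0355,0,-T[2]))):
    u=proj(P,w(l)); print(n,u)
g=im[:,275:282].mean((1,2)); print([(r,int(g[r])) for r in range(145,240)])
E
python3 s11.py
```

```text
[ 0.5126 -0.0533] [-0.5198  0.5117 -1.8546] [ 0.5129 -0.0534  0.1082]
low bottom [254.6269 193.9077]
low top outer [254.49   224.5435]
low top inner [254.4963 232.733 ]
front outer exp [254.6348 172.3517]
front inner exp [254.6418 184.6156]
base exp [254.7224 157.4594]
[(145, 206), (146, 184), (147, 148), (148, 151), (149, 151), (150, 150), (151, 150), (152, 150), (153, 150), (154, 150), (155, 150), (156, 152), (157, 144), (158, 49), (159, 54), (160, 56), (161, 54), (162, 54), (163, 54), (164, 51), (165, 51), (166, 52), (167, 51), (168, 51), (169, 49), (170, 50), (171, 48), (172, 51), (173, 55), (174, 56), (175, 57), (176, 56), (177, 57), (178, 56), (179, 55), (180, 53), (181, 51), (182, 48), (183, 50), (184, 56), (185, 56), (186, 54), (187, 54), (188, 53), (189, 52), (190, 53), (191, 53), (192, 52), (193, 52), (194, 52), (195, 51), (196, 56), (197, 76), (198, 76), (199, 68), (200, 70), (201, 70), (202, 66), (203, 66), (204, 67), (205, 68), (206, 70), (207, 68), (208, 68), (209, 68), (210, 69), (211, 69), (212, 71), (213, 70), (214, 69), (215, 70), (216, 69), (217, 69), (218, 67), (219, 66), (220, 66), (221, 68), (222, 69), (223, 69), (224, 67), (225, 71), (226, 91), (227, 102), (228, 105), (229, 109), (230, 108), (231, 106), (232, 99), (233, 91), (234, 93), (235, 92), (236, 91), (237, 90), (238, 91), (239, 88)]
```

View pics/b2z.png

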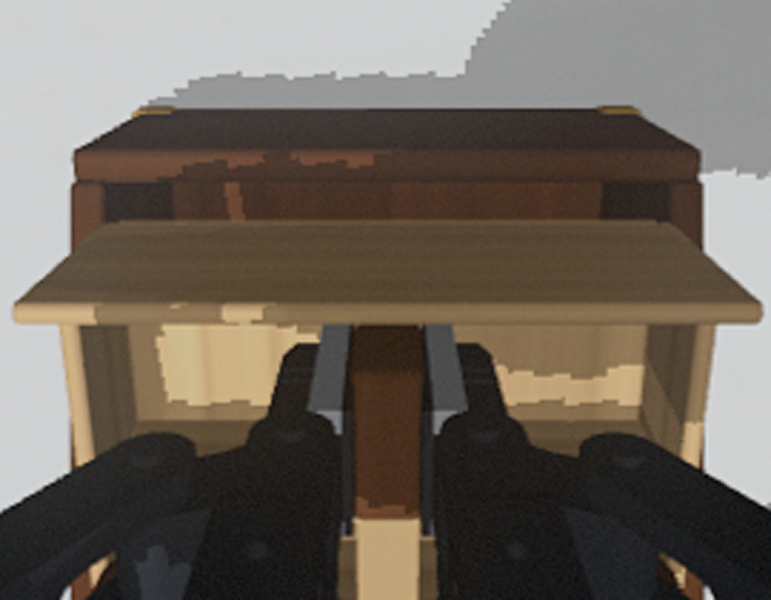

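```bash
cat > s12.py <<'E'
from h import *
t=np.load('t3.npy')
f0=np.array([0,0,-1.8])
movel([*t,.09],speed=.06)
for z in np.arange(.084,.0435,-.003):
    movel([*t,z],speed=.04); f=read_ft_force(); print(round(z,4),f,read_ft_torque())
    if np.linalg.norm(f-f0)>10: break
pause(.2); print(read_eef_pos(),read_ft_force(),read_time_s())
snap("wrist","b3.png")
E
python3 s12.py
```

```text
0.084 [ 0.4249  0.0747 -1.4063] [0.0531 0.0592 0.0224]
0.081 [-0.946  -0.1925 -2.2323] [-0.0013  0.0525 -0.0299]
0.078 [ 0.0138 -0.0594 -2.4114] [0.0199 0.0247 0.0207]
0.075 [-1.6093  0.2204 -1.7356] [0.015  0.0922 0.0423]
0.072 [-0.3229  1.1573 -1.4226] [0.0087 0.0914 0.0378]
0.069 [-0.2061 -0.1424 -1.5975] [-0.0412  0.0142  0.0399]
0.066 [-0.0018  0.0158 -0.947 ] [0.0048 0.0744 0.0429]
0.063 [ 0.2994 -0.0972 -2.1238] [-0.0091  0.072   0.0211]
0.06 [ 0.1462  0.0796 -1.8503] [-0.0073  0.1145  0.0139]
0.057 [ 0.4757  0.1117 -1.114 ] [-0.0037  0.0253  0.0206]
0.054 [ 0.3396  0.2169 -1.3695] [ 0.0098  0.0278 -0.0295]
0.051 [-0.1892 -0.0494 -1.4824] [0.0003 0.0567 0.0207]
0.048 [-0.5732 -0.5684 -1.4967] [ 0.0465  0.0646 -0.0029]
0.045 [-7.7435  1.074  18.0296] [0.283  1.3598 0.0647]
[ 0.5128 -0.0534  0.0472] [-7.3333  2.3663 18.7167] 35.4917
```

View pics/b3.png

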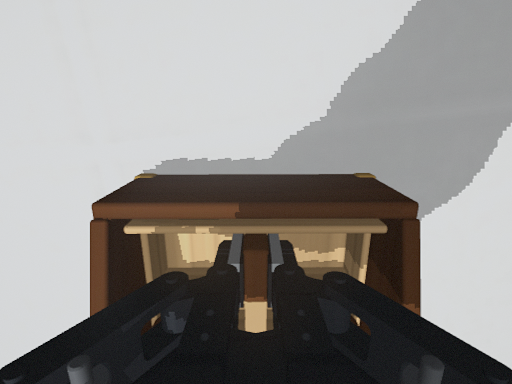

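```bash
cat > s13.py <<'E'
from h import *
t=np.load('t3.npy')
move_gripper(.035,80); pause(.1); print(read_finger_gap(),read_ft_force())
movel([*t,.13],speed=.15)
movel([*t,.22],speed=.25); pause(.2)
P,im=snap("wrist","i0.png")
for n in("low_lug","tall_lug","insert","lid_hinge","stopper_box"):
    print(n,[(x["at"],x["confidence"]) for x in tip_of("wrist",n)[:2]])
c,s=np.cos(YAW),np.sin(YAW); e=np.array([c,s])
print(proj(P,[*t,.058]),proj(P,[*(t+.08*e),.082]),proj(P,[*(t+.1155*e),.104]))
P,_=snap("top","i0t.png"); Ps,_=snap("scene","i0s.png")
r=[tip_of(k,"lid_edge") for k in("top","scene")]; print([[(x["at"],x["confidence"]) for x in k] for k in r])
h=t+.1155*e
for X,Z in((.115,.352),(.115,.252),(0,.26),(-.12,.08)):
    print(inverse_kinematics([*(h+X*e),Z],q(YAW)))
for a in (2.2-1.87,.2,.1): 
    p=[*(h+(.164*np.sin(a)+.008*np.cos(a))*e),.104+.164*np.cos(a)-.008*np.sin(a)]
    print(a,p,proj(P,p),proj(Ps,p))
print(read_time_s())
E
python3 s13.py
```

```text
0.035168139117348056 [-0.9719  0.4474 -0.539 ]
low_lug [([255.2, 186.9], 0.75)]
tall_lug [([255.4, 264.8], 0.96)]
insert [([256.3, 203.5], 0.85)]
lid_hinge [([253.5, 306.2], 0.66)]
stopper_box []
[254.8768 185.1552] [254.8634 265.1509] [254.8411 308.012 ]
[[([305.3, 181.6], 0.72)], [([287.2, 170.9], 0.58)]]
[-0.5143  0.689   0.9969  1.229  -0.5646  1.5042  1.8641]
[-0.5129  0.7389  0.9375  1.3569 -0.5922  1.3361  1.8938]
[-0.7351  0.5275  1.0553  1.6716 -0.4832  1.2304  1.8914]
[-0.7613  0.532   0.9414  2.0884 -0.5986  0.815   2.0083]
0.33000000000000007 [np.float64(0.6877459824308317), np.float64(-0.07231068872907281), np.float64(0.2565586001114965)] [309.8142 174.4963] [292.5163 168.2177]
0.2 [np.float64(0.6675751009184597), np.float64(-0.07012372398759861), np.float64(0.2631415641196031)] [306.3024 179.852 ] [287.2109 169.017 ]
0.1 [np.float64(0.6515792550103148), np.float64(-0.06838942442365985), np.float64(0.2663820157724216)] [303.3831 184.3532] [282.9058 170.1458]
37.925
```

View pics/i0.png

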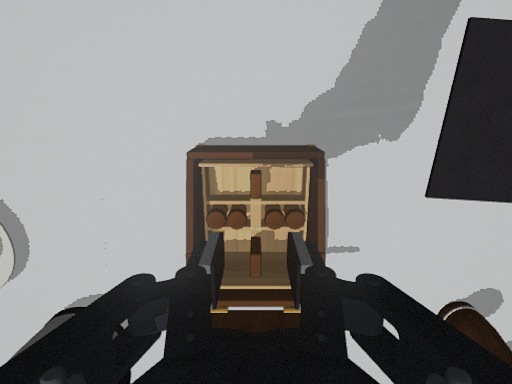

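View pics/i0t.png

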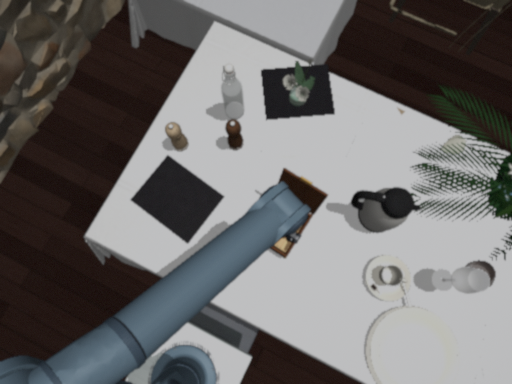

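```bash
cat > s14.py <<'E'
from h import *
t=np.load('t3.npy'); c,s=np.cos(YAW),np.sin(YAW); e=np.array([c,s]); h=t+.1155*e
move_gripper(0.0,40)
movel([*(t-.02*e),.37],speed=.25)
movel([*(h+.115*e),.37],speed=.25)
movel([*(h+.115*e),.252],speed=.15); pause(.2)
print(read_eef_pos(),read_ft_force(),read_time_s())
snap("wrist","k0.png");snap("scene","k0s.png")
E
python3 s14.py
```

```text
[ 0.7424 -0.0785  0.2536] [ 0.5031  0.0144 -0.1523] 45.05
```

View pics/k0.png

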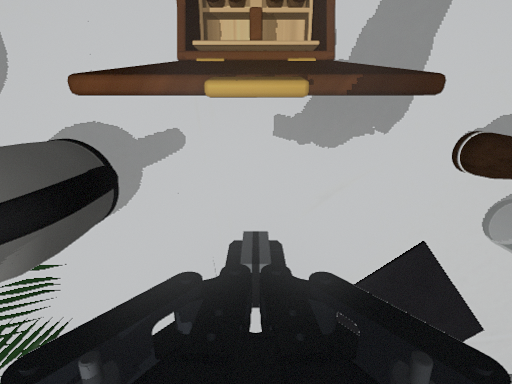

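View pics/k0s.png

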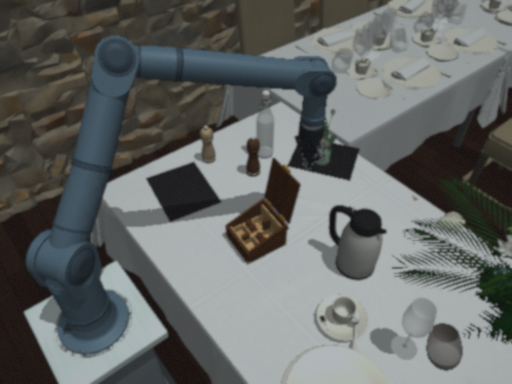

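```bash
cat > s15.py <<'E'
from h import *
t=np.load('t3.npy'); c,s=np.cos(YAW),np.sin(YAW); e=np.array([c,s]); h=t+.1155*e
r=.135
def tp(a):
    X=r*np.sin(a)+.008*np.cos(a)+.011; Z=r*np.cos(a)-.008*np.sin(a)+.019
    return [*(h+X*e),.104+Z]
movel([*(h+.065*e),.252],speed=.2)
for a in np.linspace(.15,-1.75,13):
    movel(tp(a),speed=.12); f=read_ft_force(); print(round(a,2),f)
    if np.linalg.norm(f)>30: print('stop');break
print(read_eef_pos(),read_time_s())
snap("wrist","k1.png");snap("scene","k1s.png")
E
python3 s15.py
```

```text
0.15 [ 0.409   0.3718 -0.5397]
-0.01 [ 0.1701 -0.1294 -0.7532]
-0.17 [-0.1211 -0.4592  0.2945]
-0.32 [ 0.0985  0.1236 -0.9154]
-0.48 [ 0.1348  0.3019 -0.6361]
-0.64 [-0.7157 -0.1152  0.3989]
-0.8 [ 0.1557 -0.7645  0.0719]
-0.96 [-0.125   0.5788  0.2432]
-1.12 [ 0.3377 -0.3348  0.041 ]
-1.27 [0.1901 0.077  0.0009]
-1.43 [-0.1755 -0.0828 -0.2381]
-1.59 [ 0.1656  0.4528 -0.8264]
-1.75 [ 0.2549 -0.8225  0.2602]
[ 0.5047 -0.0526  0.1069] 49.8167
```

View pics/k1.png

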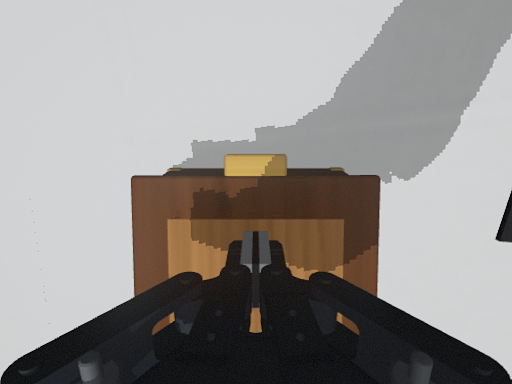

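View pics/k1s.png

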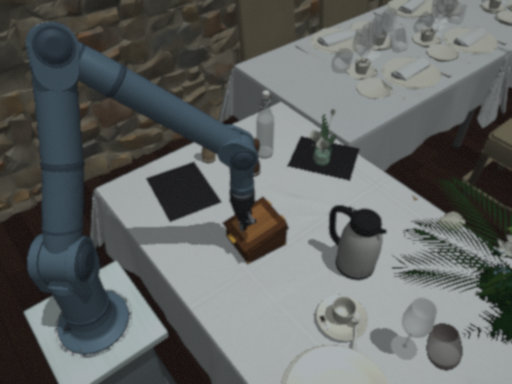

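Lid followed the finger down. Next I'll press it home near the edge, watching the force.

```bash
cat > s16.py <<'E'
from h import *
p=read_eef_pos(); c,s=np.cos(YAW),np.sin(YAW)
x,y=p[0]-.008*c,p[1]-.008*s
movel([x,y,p[2]],speed=.1)
for z in np.arange(p[2]-.004,.072,-.003):
    movel([x,y,z],speed=.06); f=read_ft_force(); print(round(z,4),f)
    if f[2]>15: break
pause(.3); print(read_eef_pos(),read_ft_force())
movel([x,y,.2],speed=.25); pause(.2)
P,im=snap("wrist","z0.png"); Ps,_=snap("scene","z0s.png"); print(read_ft_force())
h=np.load('t3.npy')+.1155*np.array([c,s])
for a in(-1.867,-1.807,-1.767):
    X=.164*np.sin(a)+.008*np.cos(a); pt=[h[0]+X*c,h[1]+X*s,.104+.164*np.cos(a)-.008*np.sin(a)]
    print(a,proj(P,pt),proj(Ps,pt))
for k in("wrist","scene"): print([(v["at"],v["confidence"]) for v in tip_of(k,"lid_edge")[:2]])
print(read_time_s())
E
python3 s16.py
```

```text
0.1034 [-0.5345  0.0521  0.0233]
0.1004 [ 0.1898  1.0398 -0.7458]
0.0974 [-0.1192 -0.3137  0.5096]
0.0944 [ 0.2729 -0.0356 -0.4219]
0.0914 [-6.0334  1.8803 20.7581]
[ 0.4981 -0.0521  0.0938] [-6.9822  1.6924 21.0458]
[ 0.1001  0.3293 -0.2637]
-1.867 [255.0342 162.4301] [232.6379 237.9324]
-1.807 [255.0252 161.9596] [231.9587 236.2949]
-1.767 [255.0189 162.0046] [231.5894 235.1384]
[([253.9, 162.2], 0.69)]
[([232.7, 238.2], 0.92)]
52.7
```

View pics/z0.png

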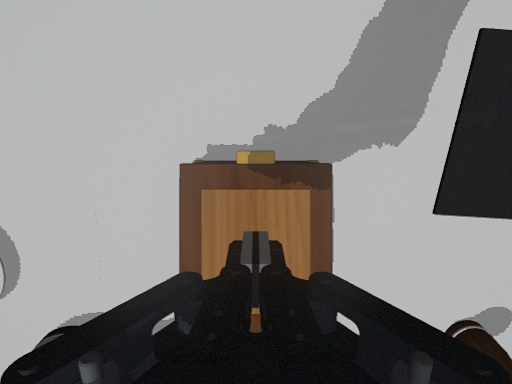

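View pics/z0s.png

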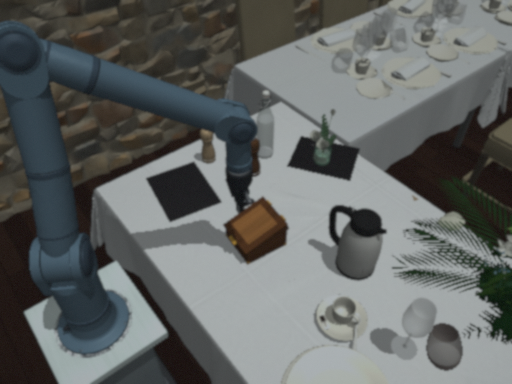

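```bash
python3 -c "
from bench import *
print(read_ft_force(),read_time_s()); sign_off()"
```

```text
[ 0.20122485  0.96471571 -0.07884737] 52.7
the job is handed in; nothing more can be done
```

The insert is back in the box the right way round and the lid is shut. I handed the job in at 52.7 s of the 70 s; sign-off gives no verdict.

**What I did:** I lifted the insert out by its tall lug, stood it on the slate mat and let go. I then took it by the low lug, turned it half a turn and lowered it into the box. Finally I swung the lid over from behind with closed fingers and pressed it down near its edge with about 21 N.

**Last checks:**
- **Insert:** it touched bottom at a tool height of 47.2 mm, the same as on the mat, so it is fully home. With the fingers clear, both lugs showed within 2 pixels of where they should be, with the tall end at the hinge.
- **Lid:** it stopped hard at the calculated shut height. In the scene picture its edge was within about 0.3 pixel of the shut position, where 0.06 rad open would be about 2.3 pixels off.
- **Robot:** raised clear of the box, with no contact force reading.
- **Mills and jug:** they show no visible shift in the pictures, but I did not measure their positions at the end.

**Disagreements:**
- The first wrist-camera measurements put heights 4–8 mm too low, so I set heights by contact instead.
- Before lowering, the front wall showed about 2.6 mm nearer the robot than expected. I corrected for it, and a second look agreed to within about 1 mm.

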